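Select the range and clamp the cell three clicks

ROBOT

A 6-joint arm with a two-finger parallel gripper is mounted at the origin on the work surface. World frame = base frame: x ahead of the robot, y to its left, z up, the work surface at z = 0. Lengths are in mm, angles in rad, forces in N, time in s.
With the tool pointing down it reaches from about 300 to 775 mm from the base axis. Payload 14.6 kg.
Tool frame: the origin (TCP) lies midway between the tips of the shut fingers; the grasp point (between the pads) lies 19 mm behind it; z points along the fingers, y is the line along which they close (so a half turn about z gives the same grasp; the last joint's range is limited). The gripper opens to 85 mm and grips with 20 to 120 N. Pads are 22 mm wide; open, the fingers measure 114 mm over their backs; the gripper's body (76 mm by 85 mm) begins 54 mm behind the grasp point. The pads swing forward as they close: fully open they stand 13 mm farther back than shut.
Start: joints at [1.077, 0.3, 1.521, -0, 1.321, -0.067], TCP at [227.674, 500.653, 231.281] pointing down, gripper open.
Joint ranges: [-3.03, 3.03], [-0.79, 2.21], [0.23, 2.52], [-1.04, 4.18], [0, 3.07], [-2.55, 2.55]. Speed limits (rad/s): [2.22, 2.22, 2.57, 3.14, 3.14, 3.14].

INTERFACE

Orientations are given as a rotation vector (axis times angle).
In Python, from station import state, imaging, bot gives the robot as it stands.
- The arm moves only by the shell command python3 -m creep 'ROWS' [OPENING]. ROWS is a JSON object whose key "steps" holds a list of rows, 1 to 20 of them, each of 4 numbers: dx, dy, dz in mm, then a turn about the tool's z in rad; each row shifts and turns the commanded pose from where the row before left it, along the tool's axes as they then stand; what a row does not reach is not made up. A row lasts 1/12 s, in which the tool goes at most 41.7 mm and 0.125 rad, less where a joint would pass 70% of its speed; a pose out of reach is approached as far as the arm can. OPENING is the finger opening in mm, set as the command begins (- or left out keeps the last). The fingers move at their own pace and stop on an object; the grip force is fixed at half the most. Time passes only in rows, so rows that do not move let the fingers close. It prints the time, the measured TCP pose, the force, the opening and the grip force at its end. Input that does not fit is refused with a message, and nothing moves.
- state(): the state, without advancing time (a new reading comes with each control period).
- imaging.read_camera(name): name is "scene" or "top" or "wrist"; returns a dict with "img" (480x640x3 uint8, red, green, blue), "z_map" (480x640 float32, mm along the optical axis (not along the pixel's ray), 0 where there is no reading), "K" (3x3 intrinsics, pixels), "camera_from_world" (4x4, takes a point from world to camera coordinates); the wrist camera has in their place "T_tool_cam" (4x4, takes a point from camera to tool coordinates, whose origin is the TCP and whose axes are the flange's). Camera axes: x right, y down, z forward; pixel columns grow to the right and rows downward; lengths in mm; the calibration is good to about 2 mm. A picture is of the moment at which its call begins: read the wrist's pose just before it.
- bot.hand_in(): hands the job in; it is judged then, once.
The state is a dict: "time": time; "joints": joint angles; "qd": joint speeds; "joint_efforts": joint torques, N m; "tool_pos": TCP position; "tcp_rot": TCP orientation; "wrist_force": force on the tool from outside, world axes, zero at the start; "torque": the same for the moment, N m; "grip_width": finger opening in mm; "gripper_force": force on a finger pad.
Only numpy, scipy, OpenCV 4.12 (cv2) and the standard library are available. Lean on these libraries where they do the work, as an engineer would, in place of code of your own. Each camera call takes 0.05 s, during which the arm holds its last target. There are 200 camera calls.

TASK

Turn the test set's selector knob until its white pointer sits at the long bar mark and let go of it. Then take the cell clamp's sprung click lever by its upright grip, advance it three clicks from rest as felt by touch (stop before the fourth), and finish the program while still holding the grip there, because the lever springs back if released. Leave the spool, torch and cup where they stand.

Things in the scene. Friction and masses are not known exactly. Their poses are not given: they have to be found in the camera images.
- test_set: Grey fixed instrument box, 150 (x) x 130 (y) x 55 mm high; origin under its centre. Dark display on its -x half; black knob with its axis at x=+18, y=0. Six white marks on the top, 34 mm from the axis and more: five dots and one long bar. Mark k (0 to 5) lies at 1.1 - 0.44 k rad from the box's +x, counter-clockwise from above; the bar is k=3, at -0.22 rad.
- mode_knob_grip (a point): On the knob's vertical axis, 84 mm above the bench, at the height to grip; turns with the knob, its x axis along the knob's bar to the white pointer end. The bar is 42 long, 14 wide and 32 mm tall (62 to 94 mm above the bench) on a disc 44 mm across. Pinch it across its width from above.
- mode_knob (a joint): Knob angle, rad, 0 to 2.2, growing clockwise seen from above. Notches every 0.44: 0, 0.44, 0.88, 1.32 (the long bar mark), 1.76, 2.20. Snaps to the nearest notch with up to 0.06 N m. Starts near 0 or 0.44.
- cell_clamp: Aluminium clamp fixed on the bench: base 130 (x) x 200 (y) x 20 mm high, origin under its centre. A blue cell 18 x 65 mm lies in it along y; a brass contact slides towards the cell as the lever advances. Apart from the lever and its grip it is at most 54 mm high.
- lever_pivot (a point): Point on the lever's vertical pivot axis, 51 mm above the bench, at x=+12, y=-50 mm in the clamp's frame; fixed.
- clamp_lever (a joint): Lever angle, rad: 0 at rest on its stop, growing counter-clockwise from above, end stop 1.05. Notches every 0.21; three clicks = 0.63. A spring always drives it back to 0. Force at the grip: mean 3.7 N at rest rising to 6.3 N at 0.63, plus a swing of +-2.6 N once a click: peak a quarter click past each notch, then a drop (the click), lowest a quarter click before the next notch.
- lever_grip (a point): Upright black round grip (grip_post) at the lever's outer end, 16 mm in diameter, 48 mm tall; this point is the centre of its foot, 51 mm above the bench (top 99 mm). Its axis is 105 mm from the pivot. At rest the lever points from the pivot to the clamp's -x, turned 0.5 rad towards +y, over the base's front edge; advancing carries the grip towards the clamp's -y.
- solder_spool: Bystander: solder spool, 56 mm in diameter, 48 mm tall, standing; origin under its centre.
- torch: Bystander: black torch standing on its head, 42 mm in diameter at the foot, 115 mm tall; origin under its centre.
- parts_cup: Bystander: white cup, 72 mm in diameter at the rim, 75 mm tall; origin under its centre.
Not all that is in view belongs to the job. Leave any pink or turquoise look-alike of the test_set alone.

How it is judged (in metres and radians):
On the way, in this order (a step that is already met when the one before it is completed fails the run):
1. the knob rests at the long bar mark, let go, before the lever is worked (value of joint mode_knob between 1.2 and 1.44 rad and distance between the grasp point and mode_knob_grip above 0.06 m and value of joint clamp_lever below 0.12 rad), for 0.2 s.
2. the lever is advanced to the third click by the fingers (value of joint clamp_lever between 0.535 and 0.725 rad and contact force between the fingers and grip_post above 1.5 N), for 0.3 s.
At the end, for the whole second after the job is handed in: The lever is held still by the fingers on its grip (over 1.5 N) at the third click, between 0.535 and 0.725 rad (third notch 0.63); the knob is at the long bar mark (1.32 rad, within 0.12); spool, torch and cup are within 30 mm of where they stood (all of step 2 and velocity of joint clamp_lever between -0.15 and 0.15 rad/s and value of joint mode_knob between 1.2 and 1.44 rad and distance of each of solder_spool, torch, parts_cup from where it was at the start of the episode below 0.03 m); the arm keeps its last pose, push and grip.
It fails at once if the lever was pushed on to a fourth click (value of joint clamp_lever above 0.76 rad).
It fails at once if a bystander was knocked away (distance of any of solder_spool, torch, parts_cup from where it was at the start of the episode above 0.03 m).
It also fails if it takes over 64 s, if anything falls off the work surface, if the arm or the gripper's body presses on something with over 40 N, if the wrist force passes 120 N, or if a joint passes its speed limit or range.

## Working session

There is one attempt and no reset: what is moved stays moved. The work goes in short steps, Python scripts to look and compute and a shell command to move; the robot and the scene stay as the last step left them, time stands still between calls to the robot, and variables do not carry over. Pictures are saved under pics/ and viewed, at most 10 in all, crops included, and the job is handed in when it is done.

```bash
mkdir -p pics; cat > h.py <<'E'
import numpy as np, cv2
from station import state, imaging, bot
from scipy.spatial.transform import Rotation as R
def shot(n,f=None):
    c=imaging.read_camera(n)
    np.savez(f'{n}.npz',**{k:np.array(v) for k,v in c.items()})
    if f: cv2.imwrite(f'pics/{f}.png',c['img'][:,:,::-1])
    return c
def cloud(c,T=None):
    # world points per pixel
    K=np.array(c['K']);z=np.array(c['z_map']);v,u=np.mgrid[:480,:640]
    P=np.stack([(u-K[0,2])/K[0,0]*z,(v-K[1,2])/K[1,1]*z,z,np.ones_like(z)],-1)
    T=np.linalg.inv(np.array(c['camera_from_world'])) if T is None else T
    W=(P@T.T)[...,:3]; W[z==0]=np.nan
    return W
E
python3 - <<'E'
from h import *
s=state();print(s)
for n in('top','scene'):
    c=shot(n,n+'0')
    T=np.linalg.inv(c['camera_from_world']);print(n,np.round(T,2).tolist())
E
```

```text
{'time': 0.0, 'joints': array([ 1.07739977e+00,  3.00474602e-01,  1.52159469e+00,  5.84377891e-06,
        1.32068130e+00, -6.65759047e-02]), 'qd': array([ 9.68871570e-04,  9.66125304e-04,  2.77191646e-04,  1.62869823e-03,
        8.19428446e-04, -9.91724808e-05]), 'joint_efforts': array([-9.38923440e-04, -5.43503165e+01, -3.61791193e+01, -1.07078117e-04,
        3.94023926e-03, -6.14752963e-06]), 'tool_pos': array([227.56661379, 500.45592312, 230.71363006]), 'tcp_rot': array([-6.65303934e-01, -3.07000446e+00,  1.74542473e-03]), 'wrist_force': array([ 0.19333867,  0.53717558, -0.41199723]), 'torque': array([ 0.02691728,  0.03498919, -0.00230265]), 'gripper_force': 0.0, 'grip_width': 85.36155223455417}
top [[0.03, -0.99, 0.17, 351.8], [-1.0, -0.03, 0.02, -82.81], [-0.01, -0.17, -0.99, 1200.87], [0.0, 0.0, 0.0, 1.0]]
scene [[-0.05, 0.77, -0.64, 1128.76], [1.0, 0.03, -0.04, -10.36], [-0.01, -0.64, -0.77, 801.06], [0.0, 0.0, 0.0, 1.0]]
```

View pics/top0.png

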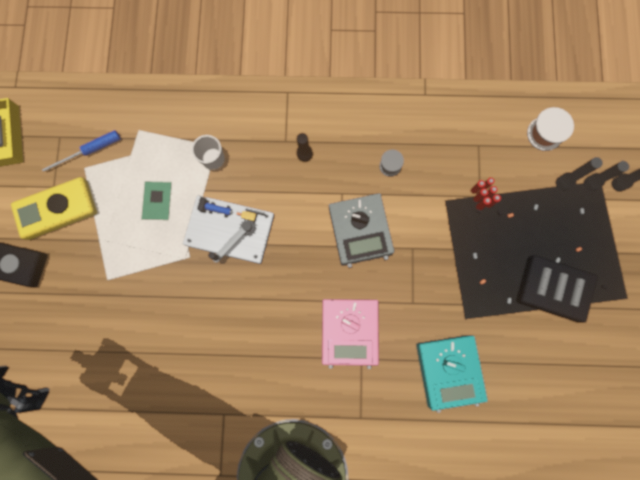

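View pics/scene0.png

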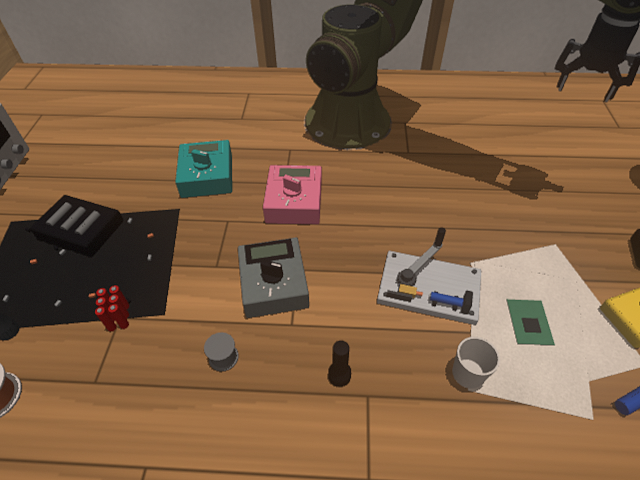

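The top view shows the grey test set at about (361,229) with its knob at (360,218), and the clamp at (229,230) with its pivot at (250,228) and grip at (215,257). The scene view agrees: knob (271,270), grip (440,236). Next I'll measure both from the two clouds.

```bash
python3 - <<'E'
from h import *
cl={n:cloud(dict(np.load(n+'.npz'))) for n in('top','scene')}
for n,(u,v) in {'top':(229,230),'scene':(432,288)}.items(): print(n,'clamp px',cl[n][v,u])
B=cl['top'][229,361]; C=cl['top'][230,229]
def rep(nm,P):
    if len(P)<5: print(nm,len(P));return
    (c,s,a)=cv2.minAreaRect(P[:,:2].astype(np.float32)); print(nm,len(P),'c',np.round(c,1),'size',np.round(s,1),'ang',round(a,1),'z',np.round(np.percentile(P[:,2],[2,50,98]),1))
for n,W in cl.items():
    P=W.reshape(-1,3);P=P[~np.isnan(P[:,0])]
    near=lambda q,r:P[np.hypot(*(P[:,:2]-q[:2]).T)<r]
    b=near(B,120);rep(n+' box top',b[(b[:,2]>48)&(b[:,2]<62)]);rep(n+' knob',b[b[:,2]>75])
    c=near(C,150);rep(n+' base top',c[(c[:,2]>14)&(c[:,2]<26)]);rep(n+' grip',c[(c[:,2]>72)]);rep(n+' grip top',c[(c[:,2]>92)])
E
```

```text
top clamp px [573.94693747 173.45236801  21.51069343]
scene clamp px [592.51917888 181.53958158  20.08151014]
top box top 3069 c [ 582.2 -149.8] size [150.7 130.1] ang 13.5 z [49.6 54.3 59.8]
top knob 128 c [ 599.5 -145.4] size [41.1 14.9] ang 75.5 z [77.1 92.5 96.4]
top base top 3116 c [579.2 177.5] size [201.4 130.2] ang 77.9 z [14.6 18.6 23.9]
top grip 55 c [500.6 193.8] size [14.7 14.6] ang 42.9 z [ 74.6  95.9 100.6]
top grip top 39 c [500.4 194.8] size [14.1 14.3] ang 7.4 z [ 94.4  96.9 100.7]
scene box top 3456 c [ 583.  -148.3] size [153.  129.6] ang 13.6 z [50.3 54.  57.9]
scene knob 222 c [ 601.5 -143.6] size [41.8 15.8] ang 74.7 z [75.7 90.7 95.1]
scene base top 3845 c [580.4 178.9] size [199.8 132.9] ang 78.1 z [15.4 18.7 22.7]
scene grip 95 c [503.3 195.6] size [14.3 15.6] ang 24.1 z [74.4 90.8 99.2]
scene grip top 46 c [503.1 196.1] size [14.2 14.1] ang 22.2 z [92.4 96.7 99.6]
```

Measurements: the box yaw is +0.236. The knob is at (600.5,-144.5), with its bar at about 76°, so it is at notch 0. The grip is at (501.9,195.1) and the pivot at (581,127). Next I move above the knob, then turn.

```bash
python3 -m creep '{"steps": [[-30,-22,0,0],[-30,-22,0,0],[-30,-22,0,0],[-30,-22,0,0],[-30,-22,0,0],[-30,-22,0,0],[-30,-22,0,0],[-30,-22,0,0],[-30,-22,0,0],[-30,-22,0,0],[-30,-22,0,0],[-30,-22,0,0],[-30,-22,0,0],[-30,-22,0,0],[-30,-22,0,0],[-30,-22,0,0],[-30,-22,0,0],[-30,-22,0,0],[-30,-22,0,0],[-30,-22,0,0]]}'
python3 -m creep '{"steps": [[0,0,0,0.115],[0,0,0,0.115],[0,0,0,0.115],[0,0,0,0.115],[0,0,0,0.115],[0,0,0,0.115],[0,0,0,0.115],[0,0,0,0.115],[0,0,0,0.115],[0,0,0,0.115],[0,0,0,0.115],[0,0,0,0.115],[0,0,0,0],[0,0,0,0]]}'
cat >> h.py <<'E'
def to(p,yaz=None):
    s=state();Rm=R.from_rotvec(s['tcp_rot']).as_matrix();y=Rm[:,1]
    print('t',round(s['time'],2),'tcp',np.round(s['tool_pos'],1),'yaz',round(np.arctan2(y[1],y[0]),3),'j6',round(s['joints'][5],3),'F',np.round(s['wrist_force'],1),'w',round(s['grip_width'],1),'gf',round(s['gripper_force'],1))
    print('tool delta',np.round(Rm.T@(np.array(p)-s['tool_pos']),1))
    return s,Rm
def wrist(f=None):
    s=state();Rm=R.from_rotvec(s['tcp_rot']).as_matrix()
    c=shot('wrist',f);T=np.eye(4);T[:3,:3]=Rm;T[:3,3]=s['tool_pos']
    return c,cloud(c,T@np.array(c['T_tool_cam']))
def rep(nm,P):
    c,s,a=cv2.minAreaRect(P[:,:2].astype(np.float32)); print(nm,len(P),'c',np.round(c,1),'size',np.round(s,1),'ang',round(a,1),'z',np.round(np.percentile(P[:,2],[2,50,98]),1))
E
python3 - <<'E'
from h import *
to([600.5,-144.5,65])
c,W=wrist('w1')
P=W.reshape(-1,3);P=P[~np.isnan(P[:,0])]
b=P[np.hypot(P[:,0]-600,P[:,1]+145)<45]
rep('knob',b[(b[:,2]>80)&(b[:,2]<110)])
E
```

```text
time: 1.77
tool_pos: [592.2, -150.0, 230.9]
tcp_rot: [-0.665, -3.07, -0.0]
wrist_force: [0.4, 0.7, 0.4]
grip_width: 85.3
gripper_force: 0.0
time: 2.93
tool_pos: [591.6, -148.2, 231.0]
tcp_rot: [-2.464, -1.949, 0.0]
wrist_force: [-0.0, 0.9, 0.6]
grip_width: 85.4
gripper_force: 0.0
t 2.93 tcp [ 591.6 -148.2  231. ] yaz -0.232 j6 -0.073 F [-0.   0.9  0.6] w 85.4 gf 0.0
tool delta [  5.6   7.9 166. ]
knob 1281 c [ 600.1 -142.9] size [42.3 13.5] ang 76.6 z [86.3 93.3 95.3]
```

View pics/w1.png

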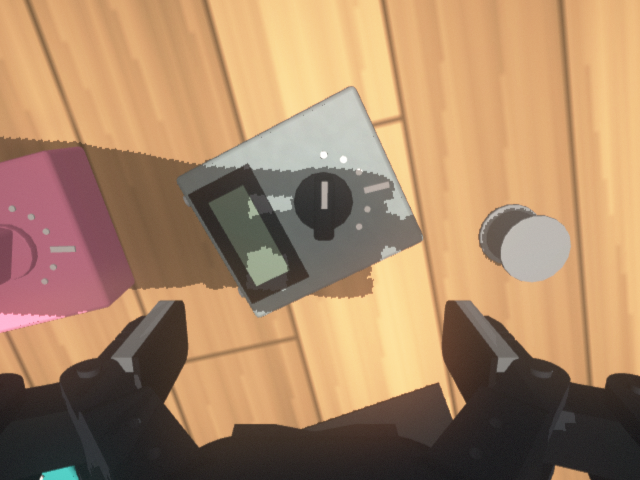

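The white pointer (323,190) points at the first dot (323,155), so the knob is at notch 0, and the bar axis matches the tool. Next I descend and close.

```bash
python3 -m creep '{"steps": [[6.4,7.3,0,0],[0,0,25,0],[0,0,25,0],[0,0,25,0],[0,0,25,0],[0,0,25,0],[0,0,20,0],[0,0,10,0],[0,0,10,0],[0,0,0,0],[0,0,0,0]]}' 50
python3 -m creep '{"steps": [[0,0,0,0],[0,0,0,0],[0,0,0,0],[0,0,0,0],[0,0,0,0],[0,0,0,0],[0,0,0,0],[0,0,0,0]]}' 0
python3 -c "
from h import *
to([600.2,-143.7,66])"
```

```text
time: 3.9
tool_pos: [600.7, -143.7, 66.8]
tcp_rot: [2.467, 1.945, 0.001]
wrist_force: [0.4, 0.2, -0.2]
grip_width: 49.7
gripper_force: 0.0
time: 4.57
tool_pos: [599.4, -143.6, 67.6]
tcp_rot: [-2.466, -1.944, 0.002]
wrist_force: [-15.1, 3.3, 13.9]
grip_width: 13.3
gripper_force: 59.5
t 4.57 tcp [ 599.4 -143.6   67.6] yaz -0.236 j6 -0.058 F [-15.1   3.3  13.9] w 13.3 gf 59.5
tool delta [0.  0.8 1.6]
```

```bash
python3 -m creep '{"steps": [[0,-0.8,-0.8,0],[0,0,0,0.11],[0,0,0,0.11],[0,0,0,0.11],[0,0,0,0.11],[0,0,0,0.11],[0,0,0,0.11],[0,0,0,0.11],[0,0,0,0.11],[0,0,0,0.11],[0,0,0,0.11],[0,0,0,0.11],[0,0,0,0.11],[0,0,0,0],[0,0,0,0],[0,0,0,0]]}'
python3 -c "
from h import *
to([600.2,-143.7,66])"
```

```text
time: 5.9
tool_pos: [599.2, -143.7, 67.7]
tcp_rot: [3.141, 0.023, -0.001]
wrist_force: [-6.1, 1.1, 3.9]
grip_width: 13.0
gripper_force: 60.2
t 5.9 tcp [ 599.2 -143.7   67.7] yaz -1.556 j6 1.262 F [-6.1  1.1  3.9] w 13.0 gf 60.2
tool delta [1.  0.1 1.7]
```

```bash
python3 -m creep '{"steps": [[0,0,0,0],[0,0,0,0],[0,0,0,0],[0,0,0,0],[0,0,0,0],[0,0,0,0],[0,0,-20,0],[0,0,-30,0],[0,0,-30,0],[0,0,-30,0],[0,0,-30,0],[0,0,-20,0],[0,0,0,0],[0,0,0,0]]}' 50
python3 - <<'E'
from h import *
to([501.9,195.1,230])
c,W=wrist('w2')
P=W.reshape(-1,3);P=P[~np.isnan(P[:,0])]
b=P[np.hypot(P[:,0]-600,P[:,1]+145)<45]
rep('knob',b[(b[:,2]>80)&(b[:,2]<110)])
E
```

```text
time: 7.07
tool_pos: [599.8, -143.6, 228.0]
tcp_rot: [3.141, 0.023, 0.003]
wrist_force: [-0.3, -0.7, -0.8]
grip_width: 50.1
gripper_force: 0.0
t 7.07 tcp [ 599.8 -143.6  228. ] yaz -1.556 j6 1.262 F [-0.3 -0.7 -0.8] w 50.1 gf 0.0
tool delta [ -92.8 -340.1   -2.4]
knob 1299 c [ 600.5 -142.6] size [41.4 13.6] ang 0.9 z [86.5 93.4 95.1]
```

View pics/w2.png

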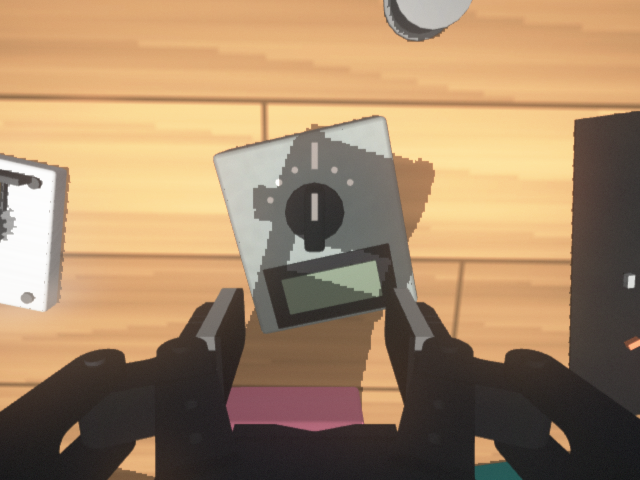

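The knob's pointer (315,205) is now lined up with the long bar mark (315,155), and the measured bar angle is 0.9° as wanted. Next I move to the lever grip, closing along its tangent.

```bash
python3 -m creep '{"steps": [[0,0,0,-0.121],[0,0,0,-0.121],[0,0,0,-0.121],[0,0,0,-0.121],[0,0,0,-0.121],[0,0,0,-0.121],[0,0,0,-0.121],[0,0,0,-0.121],[0,0,0,-0.121],[0,0,0,-0.121],[0,0,0,-0.121],[0,0,0,-0.121],[0,0,0,-0.121],[0,0,0,-0.121],[0,0,0,-0.121],[0,0,0,-0.121],[0,0,0,-0.121],[0,0,0,-0.121],[0,0,0,-0.121],[0,0,0,-0.121]]}' 50
python3 -m creep '{"steps": [[29.5,19.4,0,0],[29.5,19.4,0,0],[29.5,19.4,0,0],[29.5,19.4,0,0],[29.5,19.4,0,0],[29.5,19.4,0,0],[29.5,19.4,0,0],[29.5,19.4,0,0],[29.5,19.4,0,0],[29.5,19.4,0,0],[0,0,0,0],[0,0,0,0],[0,0,0,0]]}'
python3 - <<'E'
from h import *
to([501.9,195.1,66])
c,W=wrist('w3')
P=W.reshape(-1,3);P=P[~np.isnan(P[:,0])]
b=P[np.hypot(P[:,0]-502,P[:,1]-195)<30]
rep('grip top',b[(b[:,2]>90)&(b[:,2]<110)])
b=P[np.hypot(P[:,0]-581,P[:,1]-127)<12]; rep('pivot',b[b[:,2]>40])
b=P[np.hypot(P[:,0]-541,P[:,1]-161)<15]; rep('lever',b[b[:,2]>35])
E
```

```text
time: 8.78
tool_pos: [599.1, -143.4, 225.3]
tcp_rot: [-1.078, -2.948, 0.0]
wrist_force: [-0.2, 0.3, 0.1]
grip_width: 50.0
gripper_force: 0.0
time: 9.87
tool_pos: [501.0, 195.2, 226.1]
tcp_rot: [-1.086, -2.946, 0.002]
wrist_force: [0.1, -0.1, -0.4]
grip_width: 50.1
gripper_force: 0.0
t 9.87 tcp [501.  195.2 226.1] yaz 0.864 j6 -0.561 F [ 0.1 -0.1 -0.4] w 50.1 gf 0.0
tool delta [ -0.9   0.8 160.1]
grip top 482 c [501.1 197.9] size [15.1 15.4] ang 48.4 z [ 91.6  98.3 100. ]
pivot 548 c [580.6 128.1] size [22.  21.9] ang 50.8 z [47.6 53.5 55. ]
lever 691 c [542.3 162.5] size [15.9 29.9] ang 49.2 z [48.4 50.4 51.9]
```

View pics/w3.png

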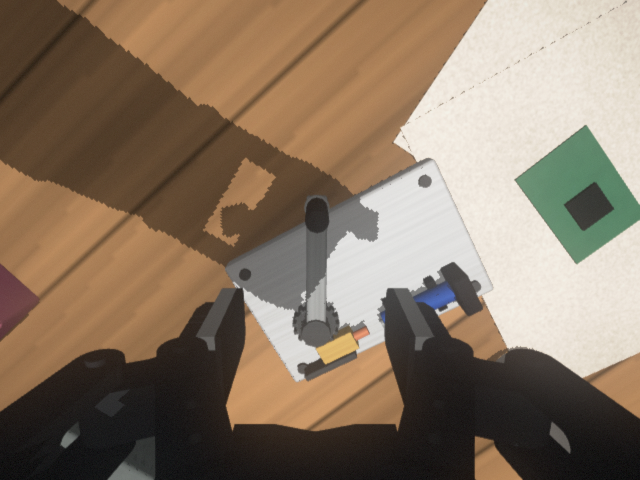

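The grip (317,210) and pivot (316,330) lie on one line along the tool's x axis, between the fingers, and the way down is clear. Next I descend and grip.

```bash
python3 -m creep '{"steps": [[0.4,1,0,0],[0,0,25,0],[0,0,25,0],[0,0,25,0],[0,0,25,0],[0,0,25,0],[0,0,20,0],[0,0,10,0],[0,0,6,0],[0,0,0,0],[0,0,0,0]]}' 50
python3 -m creep '{"steps": [[0,0,0,0],[0,0,0,0],[0,0,0,0],[0,0,0,0],[0,0,0,0],[0,0,0,0],[0,0,0,0],[0,0,0,0],[0,0,0,0]]}' 0
python3 -c "
from h import *
to([501.4,196.2,64])"
```

```text
time: 10.83
tool_pos: [502.1, 196.5, 66.9]
tcp_rot: [1.088, 2.946, 0.001]
wrist_force: [0.6, -1.4, 0.6]
grip_width: 50.2
gripper_force: 0.0
time: 11.58
tool_pos: [501.6, 196.4, 67.0]
tcp_rot: [1.087, 2.947, -0.0]
wrist_force: [-3.9, -4.3, 8.0]
grip_width: 14.6
gripper_force: 58.3
t 11.58 tcp [501.6 196.4  67. ] yaz 0.864 j6 -0.558 F [-3.9 -4.3  8. ] w 14.6 gf 58.3
tool delta [ 0.  -0.3  3. ]
```

```bash
cat > f.py <<'E'
from h import *
s=state();d=s['tool_pos'][:2]-[580.9,127.5];a=np.arctan2(d[1],d[0])%(2*np.pi);u=d/np.hypot(*d);t=np.array([-u[1],u[0]])
F=s['wrist_force'][:2];y=R.from_rotvec(s['tcp_rot']).as_matrix()[:,1]
print(round(s['time'],2),'ang',round(a-2.433,3),'r',round(np.hypot(*d),1),'yaw',round(np.arctan2(y[1],y[0])-.863,3),'Ft',round(F@t,1),'Fr',round(F@u,1),'Fz',round(s['wrist_force'][2],1),'gf',round(s['gripper_force'],1))
E
python3 f.py
python3 -m creep '{"steps": [[-0.02,-1.84,0,-0.0175],[-0.02,-1.84,0,-0.0175],[-0.02,-1.84,0,-0.0175],[0,0,0,0],[0,0,0,0]]}' >/dev/null; python3 f.py
python3 -m creep '{"steps": [[-0.02,-1.84,0,-0.0175],[-0.02,-1.84,0,-0.0175],[-0.02,-1.84,0,-0.0175],[0,0,0,0],[0,0,0,0]]}' >/dev/null; python3 f.py
python3 -m creep '{"steps": [[-0.02,-1.84,0,-0.0175],[-0.02,-1.84,0,-0.0175],[-0.02,-1.84,0,-0.0175],[0,0,0,0],[0,0,0,0]]}' >/dev/null; python3 f.py
python3 -m creep '{"steps": [[-0.02,-1.84,0,-0.0175],[-0.02,-1.84,0,-0.0175],[-0.02,-1.84,0,-0.0175],[0,0,0,0],[0,0,0,0]]}' >/dev/null; python3 f.py
python3 -m creep '{"steps": [[-0.02,-1.84,0,-0.0175],[-0.02,-1.84,0,-0.0175],[-0.02,-1.84,0,-0.0175],[0,0,0,0],[0,0,0,0]]}' >/dev/null; python3 f.py
python3 -m creep '{"steps": [[-0.02,-1.84,0,-0.0175],[-0.02,-1.84,0,-0.0175],[-0.02,-1.84,0,-0.0175],[0,0,0,0],[0,0,0,0]]}' >/dev/null; python3 f.py
python3 -m creep '{"steps": [[-0.02,-1.84,0,-0.0175],[-0.02,-1.84,0,-0.0175],[-0.02,-1.84,0,-0.0175],[0,0,0,0],[0,0,0,0]]}' >/dev/null; python3 f.py
python3 -m creep '{"steps": [[-0.02,-1.84,0,-0.0175],[-0.02,-1.84,0,-0.0175],[-0.02,-1.84,0,-0.0175],[0,0,0,0],[0,0,0,0]]}' >/dev/null; python3 f.py
```

```text
11.58 ang -0.007 r 105.1 yaw 0.001 Ft 5.8 Fr 0.1 Fz 8.0 gf 58.3
12.0 ang 0.037 r 105.0 yaw 0.054 Ft -4.7 Fr 1.3 Fz 5.2 gf 58.8
12.42 ang 0.091 r 105.0 yaw 0.107 Ft -3.7 Fr 2.7 Fz 6.6 gf 58.8
12.83 ang 0.146 r 104.9 yaw 0.159 Ft -1.8 Fr 3.1 Fz 7.7 gf 59.0
13.25 ang 0.197 r 104.9 yaw 0.212 Ft -2.8 Fr 3.5 Fz 8.6 gf 59.0
13.67 ang 0.247 r 104.9 yaw 0.264 Ft -6.2 Fr 5.5 Fz 7.0 gf 58.9
14.08 ang 0.301 r 104.8 yaw 0.317 Ft -3.8 Fr 5.0 Fz 8.9 gf 59.0
14.5 ang 0.356 r 104.8 yaw 0.369 Ft -2.4 Fr 5.3 Fz 10.2 gf 59.2
14.92 ang 0.407 r 104.8 yaw 0.422 Ft -4.9 Fr 5.2 Fz 9.4 gf 59.2
```

The force dips at about 0.15 and 0.36, which are clicks one and two, and matches the geometric angle. I'll go on to the third notch.

```bash
python3 -m creep '{"steps": [[-0.02,-1.84,0,-0.0175],[-0.02,-1.84,0,-0.0175],[-0.02,-1.84,0,-0.0175],[0,0,0,0],[0,0,0,0]]}' >/dev/null; python3 f.py
python3 -m creep '{"steps": [[-0.02,-1.84,0,-0.0175],[-0.02,-1.84,0,-0.0175],[-0.02,-1.84,0,-0.0175],[0,0,0,0],[0,0,0,0]]}' >/dev/null; python3 f.py
python3 -m creep '{"steps": [[-0.02,-1.84,0,-0.0175],[-0.02,-1.84,0,-0.0175],[-0.02,-1.84,0,-0.0175],[0,0,0,0],[0,0,0,0]]}' >/dev/null; python3 f.py
python3 -m creep '{"steps": [[-0.02,-1.84,0,-0.0175],[-0.02,-1.84,0,-0.0175],[-0.02,-1.84,0,-0.0175],[0,0,0,0],[0,0,0,0],[0,0,0,0],[0,0,0,0]]}' >/dev/null; python3 f.py
python3 - <<'E'
from h import *
c,W=wrist('w4')
P=W.reshape(-1,3);P=P[~np.isnan(P[:,0])]
b=P[np.hypot(P[:,0]-581,P[:,1]-127)<75];b=b[(b[:,2]>46)&(b[:,2]<53)]
rep('lever',b)
d=b[:,:2]-[580.9,127.5];k=(np.hypot(*d.T)>25);m=np.median(np.arctan2(d[k,1],d[k,0])%(2*np.pi));print('lever ang',m-2.433)
E
```

```text
15.33 ang 0.458 r 104.8 yaw 0.474 Ft -7.3 Fr 5.7 Fz 9.2 gf 59.2
15.75 ang 0.512 r 104.7 yaw 0.527 Ft -6.3 Fr 6.2 Fz 10.1 gf 59.2
16.17 ang 0.567 r 104.7 yaw 0.579 Ft -3.2 Fr 6.3 Fz 10.8 gf 59.3
16.75 ang 0.618 r 104.6 yaw 0.632 Ft -5.6 Fr 6.3 Fz 11.9 gf 59.4
lever 2133 c [527.8 133.4] size [15.8 32.2] ang 84.9 z [49.  50.5 51.7]
lever ang 0.6000557339579231
```

View pics/w4.png

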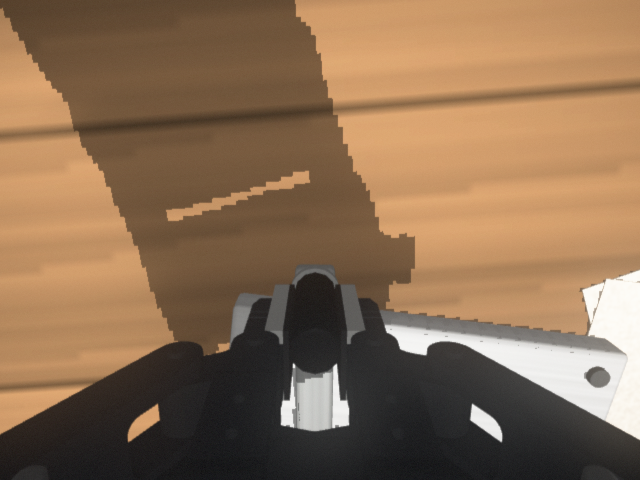

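The grip (315,320) sits firmly between the pads. The third force drop came at about 0.57, and the lever now reads 0.60–0.62 rad by two measures. Handing in.

```bash
python3 -c "
from station import bot
print(bot.hand_in())"
```

```text
the job is handed in; nothing more can be done
None
```

The job is handed in, with no verdict returned: the knob was turned to the long bar mark and released, the lever is held at the third click (about 0.62 rad) with the fingers still on its grip, and I did not touch the spool, torch or cup.

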